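# Line up specimen jars by height on a carrier

### The arm

A 6-joint arm with a two-finger parallel gripper is mounted at the origin on the work surface. World frame = base frame: x ahead of the robot, y to its left, z up, the work surface at z = 0. Lengths are in m, angles in rad, forces in N, time in s.
With the tool pointing down it reaches from about 0.375 to 0.925 m from the base axis. Payload 5.7 kg.
Tool frame: the origin (TCP) lies midway between the tips of the shut fingers; the grasp point (between the pads) lies 19 mm behind it; z points along the fingers, x is the direction in which the jaws open and shut, and the axes are right-handed (so a half turn about z gives the same grasp; the last joint's range is limited). The gripper opens to 85 mm and grips with 20 to 120 N. Pads are 22 mm wide; open, the fingers measure 114 mm over their backs; the gripper's body (76 mm by 85 mm) begins 54 mm behind the grasp point. The pads swing forward as they close: fully open they stand 13 mm farther back than shut.
Start: joints at [1.055, 0.359, 1.51, -0, 1.272, -0.115], TCP at [0.234, 0.552, 0.231] pointing down, gripper open.
Joint ranges: [-2.97, 2.97], [-1.01, 2.36], [0.21, 2.38], [-0.96, 4.11], [0.2, 2.71], [-2.98, 2.98]. Speed limits (rad/s): [2.39, 2.39, 3.14, 3.14, 3.14, 3.14].

### API

Orientations are given as a rotation vector (axis times angle).
In Python, from workcell import r, snapshot, camera_info, hand_in gives the robot as it stands.
- The arm moves only by the shell command python3 -m pendant 'ROWS'. ROWS is JSON, a list of rows, each an object of numbers: "grip": the opening, from -1 (shut) to 1 (fully open), so that 0 is half open; "dx", "dy", "dz": the shift along the tool's x, y, z in m; "spin": the turn about the tool's z in degrees. In form: [{"grip": .., "dx": .., "dy": .., "dz": .., "spin": ..}, ...]. A call has 1 to 8 rows; each row is the pose to reach, as a shift and turn from the pose commanded when the call began, along the tool's axes at that moment; what a row does not reach only later rows make up. A row lasts 1/10 s, in which the tool goes at most 50 mm and 8.59 degrees, less where a joint would pass 70% of its speed; a pose out of reach is approached as far as the arm can. A call with a gripper value outside its range is refused whole. The fingers move at their own pace and stop on an object; the grip force is fixed at half the most. Time passes only in rows, so rows that repeat a pose let the fingers close. It gives the time, the measured TCP pose, the force and the opening at its end, in the units of the state.
- r.state(): the state, without advancing time (a new reading comes with each control period).
- snapshot(name): name is "scene" or "top"; returns the picture (384x512x3 uint8, red, green, blue); there is no depth.
- camera_info(name): a dict with "fx", "fy", "cx", "cy" (pixels), "k1" (the pictures are not rectified: a ray, as slopes to the right and down, at radius r is drawn at 1 + k1 r^2 times it, then the intrinsics apply), "R" (3x3) and "t" (3): a world point X has camera coordinates R X + t. Camera axes: x right, y down, z forward; pixel columns grow to the right and rows downward; lengths in m; the calibration is good to about 2 mm. A picture is of the moment at which its call begins. camera_info takes no time and is no camera call.
- hand_in(): hands the job in, once; it reports no verdict.
The state is a dict: "time_s": time; "joint_positions": joint angles; "joint_vel": joint speeds; "joint_torque": joint torques, N m; "eef_pos": TCP position; "eef_rot": TCP orientation; "ft_force": force on the tool from outside, world axes, zero at the start; "moment": the same for the moment, N m; "gripper_width": opening from 0.0 (shut) to 1.0 (fully open).
Only numpy, scipy, OpenCV 4.12 (cv2) and the standard library are available. Lean on these libraries where they do the work, as an engineer would, in place of code of your own. Each camera call takes 0.05 s, during which the arm holds its last target. There are 200 camera calls.

### The job

Lift the green insert plate straight up off the carrier's two pins, keeping it level, and lay it flat on the paper sheet, lengthwise along it and wholly on it. Then stand the four blue-capped jars upright on the carrier, each centred on its own mark, in order of height: the shortest on the orange mark, rising along the row to the tallest on the blue mark at the other end. Set everything down gently, without dropping it or knocking it over.

Things in the scene. Friction and masses are not known exactly. Their poses are not given: they have to be found in the camera images.
- plate: Green plate 330 x 80 x 6 mm, 170 g, four round windows; its two 12 mm holes (145 mm either side of centre along x) sit over the carrier's upright steel pins (8 mm thick, 20 mm above the carrier's top). Mid black grip fin: 12 mm thick along x, 40 mm along y, from 6 to 51 mm above the origin. Origin: centre of underside; x lengthwise, z up. At the start it lies on the carrier, 18 mm above the bench.
- sheet: White absorbent paper sheet, 370 x 130 mm, 2 mm thick, fixed to the bench. Origin: centre of its underside, on the bench; x along its length. The plate is to be laid here, its length along the sheet's, either way round.
- jar_s: The shortest of four white screw-cap jars with blue caps and a yellow band: 32 mm diameter, 55 mm tall with its cap (the cap is the top 14 mm, 3 mm narrower). Origin: centre of its underside; z up along the jar. Loose, about 31 g. At the start it stands on the bench.
- jar_m: The second shortest of four white screw-cap jars with blue caps and a yellow band: 37 mm diameter, 72 mm tall with its cap (the cap is the top 14 mm, 3 mm narrower). Origin: centre of its underside; z up along the jar. Loose, about 54 g. At the start it stands on the bench.
- jar_l: The second tallest of four white screw-cap jars with blue caps and a yellow band: 42 mm diameter, 89 mm tall with its cap (the cap is the top 14 mm, 3 mm narrower). Origin: centre of its underside; z up along the jar. Loose, about 86 g. At the start it stands on the bench.
- jar_xl: The tallest of four white screw-cap jars with blue caps and a yellow band: 47 mm diameter, 106 mm tall with its cap (the cap is the top 14 mm, 3 mm narrower). Origin: centre of its underside; z up along the jar. Loose, about 129 g. At the start it stands on the bench.
- mark_start: Orange mark at one end of the row, for the shortest jar. Flat disc, 34 mm diameter, on the top of the fixed white carrier (330 x 90 mm, 18 mm high), seen through a window of the plate at the start. Origin: disc centre, at the carrier's top face; x along the row. Four marks in one straight row, 70 mm apart. Fixed.
- mark_mid_a: One of the two grey middle marks; either of them may be the one next to the orange mark. Flat disc, 34 mm diameter, on the top of the fixed white carrier (330 x 90 mm, 18 mm high), seen through a window of the plate at the start. Origin: disc centre, at the carrier's top face; x along the row. Four marks in one straight row, 70 mm apart. Fixed.
- mark_mid_b: The other grey middle mark. Flat disc, 34 mm diameter, on the top of the fixed white carrier (330 x 90 mm, 18 mm high), seen through a window of the plate at the start. Origin: disc centre, at the carrier's top face; x along the row. Four marks in one straight row, 70 mm apart. Fixed.
- mark_end: Blue mark at the other end of the row, for the tallest jar. Flat disc, 34 mm diameter, on the top of the fixed white carrier (330 x 90 mm, 18 mm high), seen through a window of the plate at the start. Origin: disc centre, at the carrier's top face; x along the row. Four marks in one straight row, 70 mm apart. Fixed.

How it is judged:
On the way:
1. The plate lies level on the sheet, along it, while all four jars are still off the carrier (height (world z) of plate below 0.01 m and angle between plate's own z axis and vertical below 0.06 rad and angle between the x axis of plate and the x axis of sheet, either way round below 0.2 rad and x of plate in the frame of sheet between -0.025 and 0.025 m and y of plate in the frame of sheet between -0.03 and 0.03 m and linear speed of plate below 0.03 m/s and height (world z) of each of jar_s, jar_m, jar_l, jar_xl below 0.012 m), for 0.2 s.
At the end, for the whole second after the job is handed in: Plate flat on the sheet, along it within 0.2 rad, centred within 25 mm lengthwise and 30 mm crosswise; jars upright (0.1 rad) on the carrier, each within 12 mm of its mark's centre, rising in height from the orange mark to the blue; all at rest (height (world z) of plate below 0.01 m and angle between plate's own z axis and vertical below 0.06 rad and angle between the x axis of plate and the x axis of sheet, either way round below 0.2 rad and x of plate in the frame of sheet between -0.025 and 0.025 m and y of plate in the frame of sheet between -0.03 and 0.03 m and linear speed of each of plate, jar_s, jar_m, jar_l, jar_xl below 0.03 m/s and height (world z) of jar_s between 0.014 and 0.023 m and angle between each of jar_s, jar_m, jar_l, jar_xl's own z axis and vertical below 0.1 rad and height (world z) of jar_m between 0.014 and 0.023 m and height (world z) of jar_l between 0.014 and 0.023 m and height (world z) of jar_xl between 0.014 and 0.023 m and horizontal distance between jar_s and mark_start below 0.012 m and horizontal distance between jar_xl and mark_end below 0.012 m and ((horizontal distance between mark_mid_a and mark_start below 0.105 m and horizontal distance between jar_m and mark_mid_a below 0.012 m and horizontal distance between jar_l and mark_mid_b below 0.012 m) or (not (horizontal distance between mark_mid_a and mark_start below 0.105 m) and horizontal distance between jar_m and mark_mid_b below 0.012 m and horizontal distance between jar_l and mark_mid_a below 0.012 m))); the robot touches nothing.
It fails at once if the plate is cocked or tipped more than 0.3 rad from level (angle between plate's own z axis and vertical above 0.3 rad).
It fails at once if a jar is tipped or knocked over (more than 0.7 rad) (angle between any of jar_s, jar_m, jar_l, jar_xl's own z axis and vertical above 0.7 rad).
It fails at once if a jar or the plate is dropped from more than about 25 mm, or thrown ((contact force between jar_s and the fingers below 0.05 N and linear speed of jar_s above 0.7 m/s) or (contact force between jar_m and the fingers below 0.05 N and linear speed of jar_m above 0.7 m/s) or (contact force between jar_l and the fingers below 0.05 N and linear speed of jar_l above 0.7 m/s) or (contact force between jar_xl and the fingers below 0.05 N and linear speed of jar_xl above 0.7 m/s) or (contact force between plate and the fingers below 0.05 N and linear speed of plate above 0.7 m/s)).
It also fails if it takes over 139 s, if anything falls off the work surface, if the arm or the gripper's body presses on something with over 40 N, if the wrist force passes 120 N, or if a joint passes its speed limit or range.

## Working session

There is one attempt and no reset: what is moved stays moved. The work goes in short steps, Python scripts to look and compute and a shell command to move; the robot and the scene stay as the last step left them, time stands still between calls to the robot, and variables do not carry over. Pictures are saved under pics/ and viewed, about 12 in all and at most 16, crops included, and the job is handed in when it is done.

```bash
ls; mkdir -p pics; python3 - <<'E'
from workcell import *
import cv2
for n in("scene","top"):
    cv2.imwrite(f"pics/{n}0.png",snapshot(n)[:,:,::-1]); print(n,camera_info(n))
s=r.state();print(s)
E
```

```text
pics
scene {'fx': 430.89555348496225, 'fy': 430.89555348496225, 'cx': 256.6478345966556, 'cy': 192.5639588105057, 'k1': -0.1642299501932059, 'R': array([[-0.11508765,  0.99335093,  0.0029589 ],
       [ 0.74313024,  0.08807343, -0.66332535],
       [-0.65917545, -0.07414171, -0.74832528]]), 't': array([ 0.07231558, -0.36129023,  1.32209895])}
top {'fx': 358.6920662684017, 'fy': 358.6920662684017, 'cx': 255.9187035130838, 'cy': 193.40078598470112, 'k1': 0.022809336428699954, 'R': array([[ 0.03621165, -0.99933313, -0.00469145],
       [-0.97841209, -0.03449697, -0.20376391],
       [ 0.20346619,  0.0119688 , -0.97900881]]), 't': array([-0.01992867,  0.52127974,  0.67107095])}
{'time_s': 0.1, 'joint_positions': array([ 1.05489153e+00,  3.59436801e-01,  1.51132677e+00,  9.93685351e-06,
        1.27250201e+00, -1.15110159e-01]), 'joint_vel': array([-0.00167643, -0.00138846, -0.00237697, -0.00214832, -0.0008185 ,
       -0.00072704]), 'joint_torque': array([-1.60667864e-04, -5.28650701e+01, -2.79351676e+01, -2.41175703e-04,
        5.04490774e-03, -5.79258744e-05]), 'eef_pos': array([0.23379505, 0.55191002, 0.23053439]), 'eef_rot': array([ 2.61855964e+00,  1.73436981e+00, -2.34921788e-03]), 'ft_force': array([ 1.11972955, -0.66176161, -0.5747082 ]), 'moment': array([-0.021073  ,  0.0073947 ,  0.01502102]), 'gripper_width': 0.9986131887272838}
```

View pics/scene0.png

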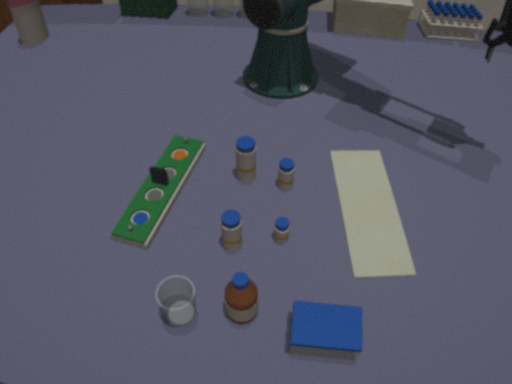

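View pics/top0.png

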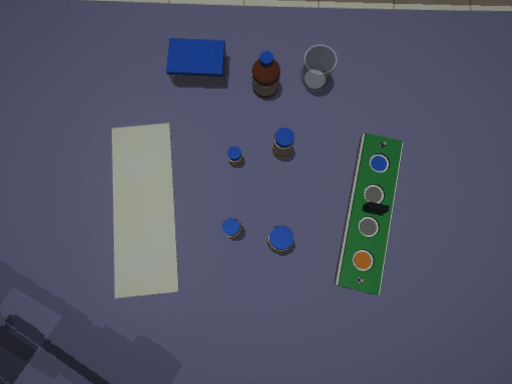

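The scene view shows the plate on the carrier at (160,188) and the sheet at (370,210). The jars are xl (246,158), m (286,173), l (232,230) and s (282,230). In the top view the same jars are at xl (281,238), m (231,228), l (284,142) and s (234,155), and the marks run from orange (362,261) to blue (379,163).

```bash
cat > h.py <<'E'
import numpy as np, cv2
from workcell import r, snapshot, camera_info, hand_in
from scipy.spatial.transform import Rotation as Ro
def cast(n,px,z):
    c=camera_info(n); K=np.array([[c['fx'],0,c['cx']],[0,c['fy'],c['cy']],[0,0,1]])
    p=cv2.undistortPoints(np.array(px,float).reshape(-1,1,2),K,np.array([c['k1'],0,0,0]))[:,0]
    d=np.c_[p,np.ones(len(p))]@c['R']; o=-c['R'].T@c['t']
    return (o+d*((z-o[2])/d[:,2])[:,None])[:,:2]
def blobs(im,lo,hi,amin=40):
    hsv=cv2.cvtColor(im,cv2.COLOR_RGB2HSV); m=cv2.inRange(hsv,np.array(lo),np.array(hi))
    n,_,st,ce=cv2.connectedComponentsWithStats(m)
    return [(tuple(ce[i].round(1)),int(st[i][4]),tuple(int(v) for v in st[i][:4])) for i in range(1,n) if st[i][4]>=amin],m
BLUE=((105,150,90),(125,255,255)); ORANGE=((5,150,120),(18,255,255))
def to_tool(target,yaw=None):
    "shift in tool axes from the present pose to the world target"
    s=r.state(); R=Ro.from_rotvec(s['eef_rot']).as_matrix()
    print('tcp',s['eef_pos'].round(4),'xdir deg',np.degrees(np.arctan2(R[1,0],R[0,0])).round(1),'tilt',R[:,2].round(3))
    return R.T@(np.array(target)-s['eef_pos'])
E
python3 - <<'E'
from h import *
for n in("scene","top"):
    im=cv2.imread(f"pics/{n}0.png")[:,:,::-1].copy()
    print(n)
    for b in blobs(im,*BLUE,30)[0]: print(' blue',b,*[cast(n,[b[0]],h)[0].round(4) for h in (.018,.048,.065,.082,.099)])
    for b in blobs(im,*ORANGE,30)[0]: print(' orange',b,cast(n,[b[0]],.018)[0].round(4))
    for b in blobs(im,(50,120,40),(75,255,255),300)[0]: print(' green',b,cast(n,[b[0]],.024)[0].round(4))
    bl,m=blobs(im,(20,15,150),(40,120,255),2000)
    for b in bl: print(' sheet',b,cast(n,[b[0]],.002)[0].round(4))
    c=max(cv2.findContours(m,0,1)[0],key=cv2.contourArea); box=cv2.approxPolyDP(cv2.convexHull(c),8,True)[:,0]; q=cast(n,box,.002)
    print(box.tolist(),q.round(4).tolist(),q.mean(0),[np.linalg.norm(q[i]-q[i-1]).round(3) for i in range(len(q))])
    if n=='top':print('fin',im[200:216,364:388].sum(2).tolist()[8])
print(to_tool([.23,.55,.23]))
E
```

```text
scene
 blue ((np.float64(434.2), np.float64(6.1)), 38, (429, 0, 11, 12)) [-0.6085  0.5974] [-0.5364  0.5753] [-0.4956  0.5628] [-0.4548  0.5502] [-0.4139  0.5377]
 blue ((np.float64(443.1), np.float64(7.4)), 35, (438, 2, 11, 11)) [-0.6071  0.6357] [-0.5351  0.612 ] [-0.4943  0.5986] [-0.4535  0.5852] [-0.4127  0.5718]
 blue ((np.float64(452.0), np.float64(8.5)), 31, (448, 3, 9, 11)) [-0.6084  0.675 ] [-0.5363  0.6497] [-0.4955  0.6353] [-0.4547  0.621 ] [-0.4139  0.6066]
 blue ((np.float64(460.3), np.float64(9.4)), 38, (455, 3, 11, 12)) [-0.6114  0.7124] [-0.5392  0.6856] [-0.4983  0.6704] [-0.4574  0.6551] [-0.4165  0.6399]
 blue ((np.float64(468.3), np.float64(9.8)), 30, (462, 4, 12, 11)) [-0.6199  0.7504] [-0.5474  0.722 ] [-0.5063  0.7059] [-0.4652  0.6898] [-0.4241  0.6738]
 blue ((np.float64(245.3), np.float64(142.8)), 184, (237, 137, 18, 13)) [ 0.34   -0.0624] [ 0.3731 -0.0575] [ 0.3919 -0.0547] [ 0.4107 -0.0519] [ 0.4295 -0.0491]
 blue ((np.float64(286.3), np.float64(163.5)), 111, (280, 159, 14, 10)) [0.4023 0.0459] [0.4328 0.0464] [0.4502 0.0467] [0.4675 0.047 ] [0.4849 0.04
[... 2494 characters left out ...]
(np.float64(370.2), np.float64(214.7)), 4389, (339, 133, 63, 162)) [ 0.4911 -0.2391]
 sheet ((np.float64(141.2), np.float64(205.3)), 2346, (113, 162, 62, 89)) [0.4976 0.245 ]
[[151, 250], [117, 243], [113, 193], [127, 172], [165, 162], [174, 231]] [[0.4035, 0.2148], [0.4156, 0.2874], [0.5224, 0.3085], [0.5703, 0.2835], [0.596, 0.2024], [0.4449, 0.17]] [0.49213117 0.24442045] [np.float64(0.061), np.float64(0.074), np.float64(0.109), np.float64(0.054), np.float64(0.085), np.float64(0.155)]
fin [53, 54, 52, 52, 56, 55, 53, 53, 53, 53, 56, 61, 67, 67, 69, 70, 68, 70, 72, 69, 68, 67, 67, 67]
tcp [0.2338 0.5519 0.2305] xdir deg 67.0 tilt [-0.001 -0.001 -1.   ]
[-0.00323841 -0.00274899  0.00054032]
```

```bash
python3 -m pendant '[{"dx":-0.28,"dy":0.25,"spin":35},{"dx":-0.28,"dy":0.25,"spin":35},{"dx":-0.28,"dy":0.25,"spin":35},{"dx":-0.28,"dy":0.25,"spin":35},{"dx":-0.28,"dy":0.25,"spin":35},{"dx":-0.28,"dy":0.25,"spin":35},{"dx":-0.28,"dy":0.25,"spin":35},{"dx":-0.28,"dy":0.25,"spin":35}]'
python3 -c "
from h import *
print(to_tool([.503,-.24,.17])); print(cast('top',[(111,126),(169,123),(178,291),(115,297)],.002).round(4))"
```

```text
tcp [0.2338 0.5519 0.2305] xdir deg 67.0 tilt [-0.001 -0.001 -1.   ]
[-0.62401887  0.55684871  0.06145858]
[[0.6757 0.3308]
 [0.6877 0.2013]
 [0.3227 0.1514]
 [0.3068 0.2785]]schema error: expected keys grip, dx, dy, dz, spin
```

```bash
python3 -m pendant '[{"grip":1,"dx":-0.28,"dy":0.25,"dz":0,"spin":35},{"grip":1,"dx":-0.28,"dy":0.25,"dz":0,"spin":35},{"grip":1,"dx":-0.28,"dy":0.25,"dz":0,"spin":35},{"grip":1,"dx":-0.28,"dy":0.25,"dz":0,"spin":35},{"grip":1,"dx":-0.28,"dy":0.25,"dz":0,"spin":35},{"grip":1,"dx":-0.28,"dy":0.25,"dz":0,"spin":35},{"grip":1,"dx":-0.28,"dy":0.25,"dz":0,"spin":35},{"grip":1,"dx":-0.28,"dy":0.25,"dz":0,"spin":35}]'
python3 -c "
from h import *
print(to_tool([.503,-.24,.17]))"
```

```text
time_s: 0.9
eef_pos: [0.3552, 0.1939, 0.2311]
eef_rot: [3.019, 0.864, -0.001]
ft_force: [0.2, 0.6, -0.2]
gripper_width: 0.998
tcp [0.3552 0.1939 0.2311] xdir deg 31.9 tilt [-0.    -0.001 -1.   ]
[-0.10399497  0.44641885  0.06164216]
```

```bash
python3 -m pendant '[{"grip":1,"dx":-0.08,"dy":0.35,"dz":0.05,"spin":42.7},{"grip":1,"dx":-0.08,"dy":0.35,"dz":0.05,"spin":42.7},{"grip":1,"dx":-0.08,"dy":0.35,"dz":0.05,"spin":42.7},{"grip":1,"dx":-0.08,"dy":0.35,"dz":0.05,"spin":42.7},{"grip":1,"dx":-0.08,"dy":0.35,"dz":0.05,"spin":42.7},{"grip":1,"dx":-0.08,"dy":0.35,"dz":0.05,"spin":42.7},{"grip":1,"dx":-0.08,"dy":0.35,"dz":0.05,"spin":42.7},{"grip":1,"dx":-0.08,"dy":0.35,"dz":0.05,"spin":42.7}]'
python3 -c "
from h import *
print(to_tool([.503,-.24,.14]))"
```

```text
time_s: 1.7
eef_pos: [0.4746, -0.1468, 0.1807]
eef_rot: [3.126, -0.297, 0.002]
ft_force: [0.0, 0.4, 0.3]
gripper_width: 1.0
tcp [ 0.4746 -0.1468  0.1807] xdir deg -10.9 tilt [ 0.001 -0.002 -1.   ]
[0.04538321 0.08609949 0.04093745]
```

```bash
python3 - <<'E'
from h import *
# fin seen in both initial views: dark region near the plate, top-face check
for n,(x0,y0,x1,y1) in dict(top=(355,195,395,222),scene=(142,160,180,192)).items():
    im=cv2.imread(f"pics/{n}0.png"); g=im.max(2)[y0:y1,x0:x1]
    k,_,st,ce=cv2.connectedComponentsWithStats((g<50).astype(np.uint8))
    for i in range(1,k):
        if st[i][4]>20:
            c=ce[i]+[x0,y0]; print(n,c.round(1),st[i],[cast(n,[c],z)[0].round(4) for z in(.046,.06,.069)])
E
```

```text
top [375.1 208. ] [  7   7  27  13 247] [array([ 0.5017, -0.2425]), array([ 0.4992, -0.238 ]), array([ 0.4976, -0.2351])]
scene [158.9 175.7] [  8   8  18  17 232] [array([ 0.5039, -0.2388]), array([ 0.5168, -0.2329]), array([ 0.525 , -0.2291])]
```

```bash
python3 -m pendant '[{"grip":1,"dx":0.045,"dy":0.0865,"dz":0.03,"spin":0},{"grip":1,"dx":0.045,"dy":0.0865,"dz":0.03,"spin":0},{"grip":1,"dx":0.045,"dy":0.0865,"dz":0.06,"spin":0},{"grip":1,"dx":0.045,"dy":0.0865,"dz":0.09,"spin":0},{"grip":1,"dx":0.045,"dy":0.0865,"dz":0.12,"spin":0},{"grip":1,"dx":0.045,"dy":0.0865,"dz":0.147,"spin":0},{"grip":1,"dx":0.045,"dy":0.0865,"dz":0.147,"spin":0},{"grip":1,"dx":0.045,"dy":0.0865,"dz":0.147,"spin":0}]'
python3 -c "
from h import *
print(to_tool([.5028,-.2405,.034]))
im=snapshot('scene')[100:260,90:250];cv2.imwrite('pics/a.png',cv2.resize(im[:,:,::-1],None,fx=3.5,fy=3.5,interpolation=2))"
```

```text
time_s: 2.5
eef_pos: [0.5007, -0.2347, 0.0343]
eef_rot: [-3.127, 0.291, 0.002]
ft_force: [0.3, 0.4, 1.6]
gripper_width: 1.002
tcp [ 0.5007 -0.2347  0.0343] xdir deg -10.6 tilt [-0.001  0.001 -1.   ]
[0.00314755 0.00527143 0.00026631]
```

View pics/a.png

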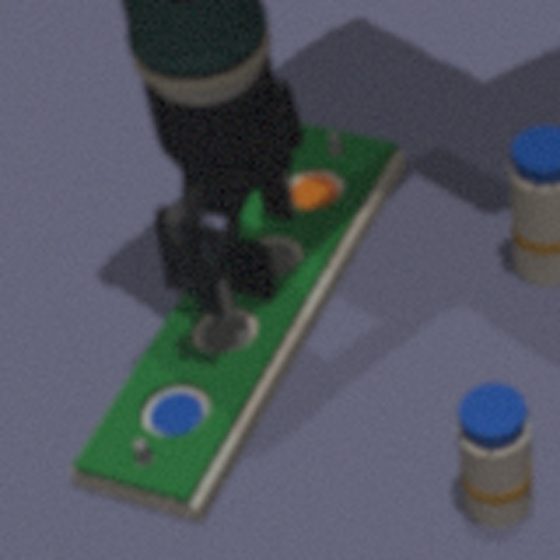

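The open fingers straddle the fin at crop (215,255), with no contact. I'll trim by about 3 mm and 5 mm, then close.

```bash
python3 -m pendant '[{"grip":1,"dx":0.003,"dy":0.005,"dz":0,"spin":0},{"grip":1,"dx":0.003,"dy":0.005,"dz":0,"spin":0},{"grip":-1,"dx":0.003,"dy":0.005,"dz":0,"spin":0},{"grip":-1,"dx":0.003,"dy":0.005,"dz":0,"spin":0},{"grip":-1,"dx":0.003,"dy":0.005,"dz":0,"spin":0},{"grip":-1,"dx":0.003,"dy":0.005,"dz":0,"spin":0},{"grip":-1,"dx":0.003,"dy":0.005,"dz":0,"spin":0},{"grip":-1,"dx":0.003,"dy":0.005,"dz":0,"spin":0}]'
python3 -m pendant '[{"grip":-1,"dx":0,"dy":0,"dz":0,"spin":0},{"grip":-1,"dx":0,"dy":0,"dz":0,"spin":0},{"grip":-1,"dx":0,"dy":0,"dz":0,"spin":0},{"grip":-1,"dx":0,"dy":0,"dz":0,"spin":0},{"grip":-1,"dx":0,"dy":0,"dz":0,"spin":0}]'
python3 -c "
from h import *
print(to_tool([.5028,-.2405,.034]),r.state()['moment'])"
```

```text
time_s: 3.35
eef_pos: [0.5032, -0.2409, 0.0344]
eef_rot: [3.128, -0.292, 0.0]
ft_force: [-0.2, -0.5, 1.4]
gripper_width: 0.13
time_s: 3.85
eef_pos: [0.5032, -0.2409, 0.0344]
eef_rot: [3.128, -0.292, 0.0]
ft_force: [-0.1, 0.1, 3.6]
gripper_width: 0.13
tcp [ 0.5032 -0.2409  0.0344] xdir deg -10.7 tilt [ 0. -0. -1.]
[-0.00043269 -0.00033148  0.00043305] [0.13078681 0.08943742 0.00387396]
```

```bash
python3 -m pendant '[{"grip":-1,"dx":0,"dy":0,"dz":-0.006,"spin":0},{"grip":-1,"dx":0,"dy":0,"dz":-0.014,"spin":0},{"grip":-1,"dx":0,"dy":0,"dz":-0.022,"spin":0},{"grip":-1,"dx":0,"dy":0,"dz":-0.032,"spin":0},{"grip":-1,"dx":0,"dy":0,"dz":-0.045,"spin":0},{"grip":-1,"dx":0,"dy":0,"dz":-0.06,"spin":0},{"grip":-1,"dx":0,"dy":0,"dz":-0.08,"spin":0},{"grip":-1,"dx":0,"dy":0,"dz":-0.08,"spin":0}]'
python3 -m pendant '[{"grip":-1,"dx":0,"dy":0,"dz":-0.02,"spin":0},{"grip":-1,"dx":0,"dy":0,"dz":-0.04,"spin":0},{"grip":-1,"dx":0,"dy":0,"dz":-0.055,"spin":0},{"grip":-1,"dx":0,"dy":0,"dz":-0.055,"spin":0}]'
python3 -c "
from h import *
print(to_tool([.499,.241,.17]),r.state()['moment'])
a=snapshot('scene')[60:230,70:330]
cv2.imwrite('pics/b.png',cv2.resize(a[:,:,::-1],None,fx=3,fy=3))"
```

```text
time_s: 4.65
eef_pos: [0.5051, -0.2421, 0.1175]
eef_rot: [3.125, -0.292, 0.008]
ft_force: [0.7, -1.0, -1.1]
gripper_width: 0.133
time_s: 5.05
eef_pos: [0.5043, -0.2416, 0.171]
eef_rot: [3.126, -0.292, 0.006]
ft_force: [0.4, -1.2, -2.3]
gripper_width: 0.136
tcp [ 0.5043 -0.2416  0.171 ] xdir deg -10.7 tilt [ 0.003 -0.002 -1.   ]
[-9.45385044e-02 -4.73322504e-01 -6.18560877e-05] [-0.07940804  0.02233398 -0.06618209]
```

View pics/b.png

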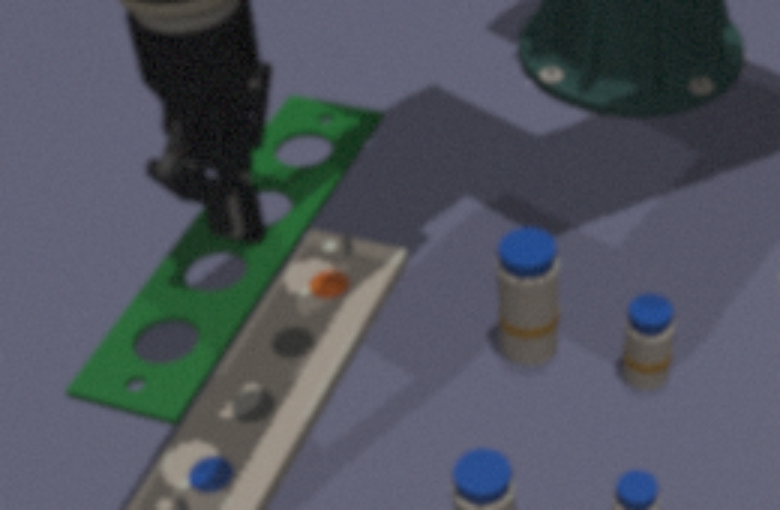

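The plate hangs level at crop (230,260), clear of both pins, and the four marks are exposed. Next I'll carry it to the sheet at reduced speed.

```bash
python3 -m pendant '[{"grip":-1,"dx":-0.004,"dy":-0.02,"dz":0,"spin":-1},{"grip":-1,"dx":-0.011,"dy":-0.055,"dz":0,"spin":-3},{"grip":-1,"dx":-0.019,"dy":-0.095,"dz":0,"spin":-5},{"grip":-1,"dx":-0.027,"dy":-0.135,"dz":0,"spin":-7},{"grip":-1,"dx":-0.035,"dy":-0.175,"dz":0,"spin":-9},{"grip":-1,"dx":-0.043,"dy":-0.215,"dz":0,"spin":-11},{"grip":-1,"dx":-0.051,"dy":-0.255,"dz":0,"spin":-13},{"grip":-1,"dx":-0.059,"dy":-0.295,"dz":0,"spin":-15}]'
python3 -c "
from h import *
print(to_tool([.499,.241,.17]))"
```

```text
time_s: 5.9
eef_pos: [0.4985, 0.0616, 0.168]
eef_rot: [-3.139, -0.121, 0.003]
ft_force: [0.4, -0.6, -1.5]
gripper_width: 0.131
tcp [0.4985 0.0616 0.168 ] xdir deg 4.4 tilt [-0.002 -0.    -1.   ]
[ 0.0142953  -0.17887673 -0.00206125]
```

```bash
python3 -m pendant '[{"grip":-1,"dx":0.003,"dy":-0.04,"dz":0,"spin":-1},{"grip":-1,"dx":0.006,"dy":-0.08,"dz":0,"spin":-2},{"grip":-1,"dx":0.009,"dy":-0.115,"dz":0,"spin":-3},{"grip":-1,"dx":0.012,"dy":-0.145,"dz":0,"spin":-3.5},{"grip":-1,"dx":0.014,"dy":-0.165,"dz":0,"spin":-3.5},{"grip":-1,"dx":0.014,"dy":-0.175,"dz":0,"spin":-3.5},{"grip":-1,"dx":0.014,"dy":-0.175,"dz":0,"spin":-3.5},{"grip":-1,"dx":0.014,"dy":-0.175,"dz":0,"spin":-3.5}]'
python3 -c "
from h import *
print(to_tool([.499,.241,.03]))"
```

```text
time_s: 6.7
eef_pos: [0.4999, 0.2346, 0.1685]
eef_rot: [3.133, 0.215, -0.002]
ft_force: [0.6, -0.3, -1.8]
gripper_width: 0.134
tcp [0.4999 0.2346 0.1685] xdir deg 7.8 tilt [-0.001 -0.001 -1.   ]
[ 0.00023966 -0.00656884  0.13853519]
```

```bash
python3 -m pendant '[{"grip":-1,"dx":0,"dy":-0.006,"dz":0.02,"spin":0},{"grip":-1,"dx":0,"dy":-0.006,"dz":0.05,"spin":0},{"grip":-1,"dx":0,"dy":-0.006,"dz":0.08,"spin":0},{"grip":-1,"dx":0,"dy":-0.006,"dz":0.105,"spin":0},{"grip":-1,"dx":0,"dy":-0.006,"dz":0.125,"spin":0},{"grip":-1,"dx":0,"dy":-0.006,"dz":0.137,"spin":0},{"grip":-1,"dx":0,"dy":-0.006,"dz":0.142,"spin":0},{"grip":-1,"dx":0,"dy":-0.006,"dz":0.144,"spin":0}]'
python3 -m pendant '[{"grip":-1,"dx":0,"dy":0,"dz":0.001,"spin":0},{"grip":-1,"dx":0,"dy":0,"dz":0.002,"spin":0},{"grip":-1,"dx":0,"dy":0,"dz":0.003,"spin":0},{"grip":-1,"dx":0,"dy":0,"dz":0.003,"spin":0},{"grip":-1,"dx":0,"dy":0,"dz":0.003,"spin":0}]'
python3 -c "
from h import *
print(to_tool([.499,.241,.03]))"
```

```text
time_s: 7.5
eef_pos: [0.4999, 0.2409, 0.0252]
eef_rot: [3.134, 0.214, -0.0]
ft_force: [0.4, -0.1, -2.1]
gripper_width: 0.134
time_s: 8.0
eef_pos: [0.4997, 0.2415, 0.0226]
eef_rot: [-3.134, -0.215, -0.001]
ft_force: [-0.7, 0.6, -1.8]
gripper_width: 0.135
tcp [0.4997 0.2415 0.0226] xdir deg 7.8 tilt [ 0.  0. -1.]
[-0.00080904  0.00042847 -0.00743709]
```

```bash
python3 -m pendant '[{"grip":-1,"dx":0,"dy":0,"dz":0.001,"spin":0},{"grip":-1,"dx":0,"dy":0,"dz":0.002,"spin":0},{"grip":-1,"dx":0,"dy":0,"dz":0.003,"spin":0},{"grip":-1,"dx":0,"dy":0,"dz":0.003,"spin":0},{"grip":-1,"dx":0,"dy":0,"dz":0.003,"spin":0}]'
python3 -c "
from h import *
print(to_tool([.499,.241,.018]))"
```

```text
time_s: 8.5
eef_pos: [0.4996, 0.2414, 0.0192]
eef_rot: [3.134, 0.215, -0.0]
ft_force: [0.2, 0.0, -1.3]
gripper_width: 0.131
tcp [0.4996 0.2414 0.0192] xdir deg 7.8 tilt [-0. -0. -1.]
[-0.00062855  0.00032272  0.00120831]
```

```bash
python3 -m pendant '[{"grip":-1,"dx":0,"dy":0,"dz":0.001,"spin":0},{"grip":-1,"dx":0,"dy":0,"dz":0.001,"spin":0},{"grip":-0.6,"dx":0,"dy":0,"dz":0.001,"spin":0},{"grip":-0.4,"dx":0,"dy":0,"dz":0.001,"spin":0},{"grip":0,"dx":0,"dy":0,"dz":0.001,"spin":0},{"grip":0,"dx":0,"dy":0,"dz":0.001,"spin":0},{"grip":0,"dx":0,"dy":0,"dz":-0.01,"spin":0},{"grip":0,"dx":0,"dy":0,"dz":-0.03,"spin":0}]'
python3 -m pendant '[{"grip":0.4,"dx":0,"dy":0,"dz":-0.04,"spin":0},{"grip":0.4,"dx":0,"dy":0,"dz":-0.08,"spin":0},{"grip":1,"dx":0,"dy":0,"dz":-0.12,"spin":0},{"grip":1,"dx":0,"dy":0,"dz":-0.12,"spin":0}]'
python3 -c "
from h import *
print(to_tool([.607,.0485,.14]))"
```

```text
time_s: 9.3
eef_pos: [0.4985, 0.241, 0.049]
eef_rot: [3.133, 0.215, -0.005]
ft_force: [-0.2, -1.2, 0.6]
gripper_width: 0.497
time_s: 9.7
eef_pos: [0.5035, 0.2428, 0.1758]
eef_rot: [-3.131, -0.215, -0.017]
ft_force: [0.6, 0.4, -0.4]
gripper_width: 0.994
tcp [0.5035 0.2428 0.1758] xdir deg 7.8 tilt [ 0.011  0.004 -1.   ]
[0.0756232  0.20672218 0.03619213]
```

```bash
python3 -m pendant '[{"grip":1,"dx":0.07,"dy":0.2,"dz":0,"spin":-71.4},{"grip":1,"dx":0.07,"dy":0.2,"dz":0,"spin":-71.4},{"grip":1,"dx":0.07,"dy":0.2,"dz":0,"spin":-71.4},{"grip":1,"dx":0.07,"dy":0.2,"dz":0,"spin":-71.4},{"grip":1,"dx":0.07,"dy":0.2,"dz":0,"spin":-71.4},{"grip":1,"dx":0.07,"dy":0.2,"dz":0,"spin":-71.4},{"grip":1,"dx":0.07,"dy":0.2,"dz":0,"spin":-71.4},{"grip":1,"dx":0.07,"dy":0.2,"dz":0,"spin":-71.4}]'
python3 -m pendant '[{"grip":1,"dx":0,"dy":0,"dz":0,"spin":-2.7},{"grip":1,"dx":0,"dy":0,"dz":0,"spin":-2.7},{"grip":1,"dx":0,"dy":0,"dz":0,"spin":-2.7}]'
python3 - <<'E'
from h import *
print(to_tool([.607,.0485,.012]), r.state()['joint_positions'].round(2))
im=snapshot('top'); a=snapshot('scene')
cv2.imwrite('pics/c.png',cv2.hconcat([im[100:310,90:420],a[120:330,90:420]])[:,:,::-1])
for n,i in(('top',im),('scene',a)):
    for b in blobs(i,*BLUE,60)[0]: print(n,b,*[cast(n,[b[0]],h)[0].round(4) for h in (.018,.048,.065,.082,.099)])
    for b in blobs(i,*ORANGE,30)[0]: print(' orange',b,cast(n,[b[0]],.018)[0].round(4))
E
```

```text
time_s: 10.5
eef_pos: [0.5958, 0.0523, 0.169]
eef_rot: [-2.495, -1.908, 0.001]
ft_force: [-0.6, 0.6, -0.2]
gripper_width: 1.0
time_s: 10.8
eef_pos: [0.5959, 0.0529, 0.1692]
eef_rot: [-2.457, -1.958, 0.001]
ft_force: [-0.1, 0.2, -0.6]
gripper_width: 1.005
tcp [0.5959 0.0529 0.1692] xdir deg 77.1 tilt [-0.001 -0.    -1.   ]
[-0.00175493  0.01184383  0.15716843] [-0.03  0.42  1.59 -0.    1.14 -1.37]
top ((np.float64(266.0), np.float64(57.4)), 139, (259, 51, 14, 13)) [ 0.8485 -0.0124] [ 0.8294 -0.0123] [ 0.8186 -0.0123] [ 0.8078 -0.0122] [ 0.7969 -0.0122]
top ((np.float64(284.3), np.float64(136.6)), 275, (275, 128, 19, 18)) [ 0.6583 -0.0584] [ 0.6469 -0.0565] [ 0.6404 -0.0554] [ 0.6339 -0.0543] [ 0.6274 -0.0531]
top ((np.float64(378.2), np.float64(162.9)), 163, (371, 156, 15, 14)) [ 0.6053 -0.2612] [ 0.596  -0.2511] [ 0.5907 -0.2454] [ 0.5854 -0.2396] [ 0.5802 -0.2339]
top ((np.float64(281.0), np.float64(237.1)), 425, (270, 226, 23, 23)) [ 0.4387 -0.056 ] [ 0.4361 -0.0542] [ 0.4346 -0.0531] [ 0.4331 -0.0521] [ 0.4316 -0.051 ]
 orange ((np.float64(362.0), np.float64(259.9)), 193, (355, 25
[... 365 characters left out ...]
loat64(139.8), np.float64(217.8)), 88, (134, 214, 13, 9)) [ 0.607  -0.2591] [ 0.6292 -0.2461] [ 0.6418 -0.2387] [ 0.6544 -0.2314] [ 0.667 -0.224]
scene ((np.float64(282.2), np.float64(224.2)), 66, (276, 221, 12, 7)) [0.5871 0.05  ] [0.6101 0.0504] [0.6232 0.0506] [0.6362 0.0507] [0.6493 0.0509]
scene ((np.float64(240.1), np.float64(279.4)), 172, (233, 273, 15, 14)) [ 0.7309 -0.0204] [ 0.748  -0.0172] [ 0.7577 -0.0154] [ 0.7674 -0.0136] [ 0.7771 -0.0117]
scene ((np.float64(326.5), np.float64(326.0)), 3012, (290, 301, 72, 50)) [0.8098 0.1483] [0.8237 0.1446] [0.8315 0.1425] [0.8394 0.1404] [0.8473 0.1383]
 orange ((np.float64(179.1), np.float64(154.3)), 60, (174, 151, 11, 7)) [ 0.4007 -0.2199]
```

View pics/c.png

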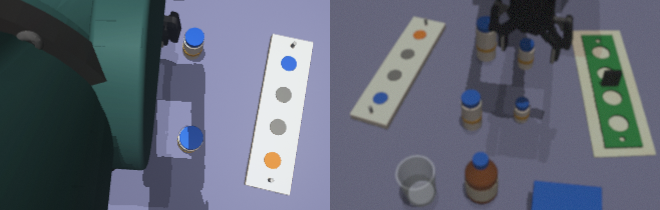

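The plate lies flat on the sheet, at right panel (612,95) and inside its edges. The carrier is bare and all the jars are still standing. Next is jar_s.

```bash
python3 -m pendant '[{"grip":1,"dx":-0.002,"dy":0.012,"dz":0.03,"spin":-2},{"grip":1,"dx":-0.002,"dy":0.012,"dz":0.06,"spin":-2},{"grip":1,"dx":-0.002,"dy":0.012,"dz":0.09,"spin":-2},{"grip":1,"dx":-0.002,"dy":0.012,"dz":0.12,"spin":-2},{"grip":1,"dx":-0.002,"dy":0.012,"dz":0.145,"spin":-2},{"grip":1,"dx":-0.002,"dy":0.012,"dz":0.157,"spin":-2},{"grip":1,"dx":-0.002,"dy":0.012,"dz":0.157,"spin":-2},{"grip":1,"dx":-0.002,"dy":0.012,"dz":0.157,"spin":-2}]'
python3 -m pendant '[{"grip":0.3,"dx":0,"dy":0,"dz":0,"spin":0},{"grip":0.2,"dx":0,"dy":0,"dz":0,"spin":0},{"grip":0,"dx":0,"dy":0,"dz":0,"spin":0},{"grip":-1,"dx":0,"dy":0,"dz":0,"spin":0},{"grip":-1,"dx":0,"dy":0,"dz":0,"spin":0},{"grip":-1,"dx":0,"dy":0,"dz":0,"spin":0},{"grip":-1,"dx":0,"dy":0,"dz":0,"spin":0},{"grip":-1,"dx":0,"dy":0,"dz":0,"spin":0}]'
python3 -c "
from h import *
print(to_tool([.607,.0485,.012]))"
```

```text
time_s: 11.7
eef_pos: [0.6081, 0.0483, 0.013]
eef_rot: [2.42, 2.002, 0.001]
ft_force: [1.1, 0.2, 0.5]
gripper_width: 1.001
time_s: 12.5
eef_pos: [0.6081, 0.0482, 0.0133]
eef_rot: [2.42, 2.002, 0.001]
ft_force: [-0.2, 0.3, 6.4]
gripper_width: 0.353
tcp [0.6081 0.0482 0.0133] xdir deg 79.2 tilt [ 0.001 -0.    -1.   ]
[ 7.72898637e-05 -1.08875981e-03  1.25836232e-03]
```

```bash
python3 -m pendant '[{"grip":-1,"dx":0,"dy":0,"dz":-0.01,"spin":0},{"grip":-1,"dx":0,"dy":0,"dz":-0.04,"spin":0},{"grip":-1,"dx":0,"dy":0,"dz":-0.08,"spin":0},{"grip":-1,"dx":0,"dy":0,"dz":-0.12,"spin":0},{"grip":-1,"dx":0,"dy":0,"dz":-0.13,"spin":0},{"grip":-1,"dx":-0.03,"dy":-0.015,"dz":-0.13,"spin":0},{"grip":-1,"dx":-0.065,"dy":-0.033,"dz":-0.13,"spin":0},{"grip":-1,"dx":-0.1,"dy":-0.051,"dz":-0.13,"spin":0}]'
python3 -m pendant '[{"grip":-1,"dx":-0.035,"dy":-0.018,"dz":0,"spin":0},{"grip":-1,"dx":-0.07,"dy":-0.036,"dz":0,"spin":0},{"grip":-1,"dx":-0.105,"dy":-0.054,"dz":0,"spin":0},{"grip":-1,"dx":-0.14,"dy":-0.072,"dz":0,"spin":0},{"grip":-1,"dx":-0.17,"dy":-0.086,"dz":0,"spin":0},{"grip":-1,"dx":-0.192,"dy":-0.098,"dz":0,"spin":0},{"grip":-1,"dx":-0.202,"dy":-0.103,"dz":0,"spin":0},{"grip":-1,"dx":-0.202,"dy":-0.103,"dz":0,"spin":0}]'
python3 -c "
from h import *
print(to_tool([.4,-.2205,.033]))"
```

```text
time_s: 13.3
eef_pos: [0.5376, -0.0409, 0.1424]
eef_rot: [2.419, 2.004, -0.0]
ft_force: [-0.1, -0.3, -0.6]
gripper_width: 0.354
time_s: 14.1
eef_pos: [0.399, -0.2202, 0.1423]
eef_rot: [-2.423, -2.0, 0.0]
ft_force: [0.9, 0.6, -1.0]
gripper_width: 0.355
tcp [ 0.399  -0.2202  0.1423] xdir deg 79.1 tilt [-0.  0. -1.]
[-0.00014     0.00111193  0.10934782]
```

```bash
python3 -m pendant '[{"grip":-1,"dx":0,"dy":0.001,"dz":0.03,"spin":0},{"grip":-1,"dx":0,"dy":0.001,"dz":0.06,"spin":0},{"grip":-1,"dx":0,"dy":0.001,"dz":0.085,"spin":0},{"grip":-1,"dx":0,"dy":0.001,"dz":0.1,"spin":0},{"grip":-1,"dx":0,"dy":0.001,"dz":0.105,"spin":0},{"grip":-1,"dx":0,"dy":0.001,"dz":0.108,"spin":0},{"grip":-1,"dx":0,"dy":0.001,"dz":0.109,"spin":0},{"grip":-1,"dx":0,"dy":0.001,"dz":0.109,"spin":0}]'
python3 -m pendant '[{"grip":-1,"dx":0,"dy":0,"dz":0.001,"spin":0},{"grip":-1,"dx":0,"dy":0,"dz":0.001,"spin":0}]'
python3 -c "
from h import *
print(to_tool([.4,-.2205,.033]))"
```

```text
time_s: 14.9
eef_pos: [0.4012, -0.2199, 0.0339]
eef_rot: [2.419, 2.002, 0.0]
ft_force: [1.4, 0.2, -0.4]
gripper_width: 0.353
time_s: 15.1
eef_pos: [0.4009, -0.2199, 0.0328]
eef_rot: [2.42, 2.002, 0.0]
ft_force: [0.1, -0.3, 0.1]
gripper_width: 0.351
tcp [ 0.4009 -0.2199  0.0328] xdir deg 79.2 tilt [ 0.001 -0.001 -1.   ]
[-0.00071246 -0.00076167 -0.00023077]
```

```bash
python3 -m pendant '[{"grip":-1,"dx":0,"dy":0,"dz":0.001,"spin":0},{"grip":-1,"dx":0,"dy":0,"dz":0.001,"spin":0},{"grip":-0.2,"dx":0,"dy":0,"dz":0.001,"spin":0},{"grip":-0.1,"dx":0,"dy":0,"dz":0.001,"spin":0},{"grip":0.2,"dx":0,"dy":0,"dz":0.001,"spin":0},{"grip":0.4,"dx":0,"dy":0,"dz":0.001,"spin":0},{"grip":0.6,"dx":0,"dy":0,"dz":0.001,"spin":0},{"grip":0.6,"dx":0,"dy":0,"dz":0.001,"spin":0}]'
python3 -m pendant '[{"grip":0.6,"dx":0,"dy":0,"dz":-0.02,"spin":0},{"grip":0.6,"dx":0,"dy":0,"dz":-0.05,"spin":0},{"grip":1,"dx":0,"dy":0,"dz":-0.1,"spin":0},{"grip":1,"dx":0,"dy":0,"dz":-0.14,"spin":0},{"grip":1,"dx":0,"dy":0,"dz":-0.15,"spin":0},{"grip":1,"dx":0,"dy":0,"dz":-0.15,"spin":0}]'
python3 - <<'E'
from h import *
print(to_tool([.451,.046,.18]))
n='scene';i=snapshot(n)
for b in blobs(i,*BLUE,60)[0]: print(n,b,*[cast(n,[b[0]],h)[0].round(4) for h in (.018,.048,.066)])
n='top';i=snapshot(n)
for b in blobs(i,*BLUE,60)[0]: print(n,b,*[cast(n,[b[0]],h)[0].round(4) for h in (.018,.048,.066)])
E
```

```text
time_s: 15.9
eef_pos: [0.4006, -0.2197, 0.0313]
eef_rot: [2.421, 2.002, -0.0]
ft_force: [0.6, -0.3, 0.5]
gripper_width: 0.804
time_s: 16.5
eef_pos: [0.4017, -0.2205, 0.183]
eef_rot: [2.417, 2.0, 0.001]
ft_force: [-0.3, -0.4, -0.7]
gripper_width: 0.997
tcp [ 0.4017 -0.2205  0.183 ] xdir deg 79.2 tilt [ 0.003 -0.003 -1.   ]
[ 0.27107056 -0.00154234  0.00244335]
scene ((np.float64(245.4), np.float64(142.7)), 193, (237, 136, 18, 14)) [ 0.3396 -0.0622] [ 0.3727 -0.0573] [ 0.3926 -0.0543]
scene ((np.float64(286.6), np.float64(163.4)), 115, (280, 158, 14, 11)) [0.4018 0.0466] [0.4324 0.0471] [0.4508 0.0474]
scene ((np.float64(230.3), np.float64(217.5)), 219, (222, 210, 18, 16)) [ 0.5821 -0.0627] [ 0.6054 -0.0577] [ 0.6193 -0.0548]
scene ((np.float64(139.9), np.float64(217.8)), 90, (134, 213, 13, 10)) [ 0.607  -0.2589] [ 0.6292 -0.2459] [ 0.6425 -0.2381]
scene ((np.float64(240.2), np.float64(279.4)), 170, (233, 273, 15, 14)) [ 0.7309 -0.0202] [ 0.748 -0.017] [ 0.7583 -0.0151]
scene ((np.float64(326.5), np.float64(326.0)), 3010, (290, 301, 72, 50)) [0.8098 0.1483] [0.8237 0.1446] [0.832  0.1424]
top ((np.float64(195.2), np.float64(56.0)), 1893, (166, 38, 59, 37)) [0.8464 0.1503] [0.8274 0.1438] [0.816  0.1399]
top ((np.float64(266.2), np.float64(57.0)), 132, (260, 51, 13, 13)) [ 0.8495 -0.0129] [ 0.8304 -0.0127] [ 0.8189 -0.0127]
top ((np.float64(284.3), np.float64(136.4)), 270, (275, 128, 19, 18)) [ 0.6588 -0.0584] [ 0.6473 -0.0565] [ 0.6405 -0.0553]
top ((np.float64(378.2), np.float64(163.0)), 170, (371, 156, 15, 15)) [ 0.6051 -0.2612] [ 0.5958 -0.2511] [ 0.5902 -0.245 ]
top ((np.float64(230.6), np.float64(226.4)), 226, (223, 218, 17, 17)) [0.4571 0.0493] [0.4537 0.0469] [0.4517 0.0455]
top ((np.float64(281.0), np.float64(237.1)), 430, (270, 226, 23, 24)) [ 0.4387 -0.056 ] [ 0.4361 -0.0542] [ 0.4345 -0.0531]
```

```bash
python3 -m pendant '[{"grip":1,"dx":0.271,"dy":-0.001,"dz":0,"spin":0},{"grip":1,"dx":0.271,"dy":-0.001,"dz":0,"spin":0},{"grip":1,"dx":0.271,"dy":-0.001,"dz":0,"spin":0},{"grip":1,"dx":0.271,"dy":-0.001,"dz":0,"spin":0},{"grip":1,"dx":0.271,"dy":-0.001,"dz":0,"spin":0},{"grip":1,"dx":0.271,"dy":-0.001,"dz":0,"spin":0},{"grip":1,"dx":0.271,"dy":-0.001,"dz":0,"spin":0},{"grip":1,"dx":0.271,"dy":-0.001,"dz":0,"spin":0}]'
python3 - <<'E'
from h import *
print(to_tool([.451,.046,.022]))
i=snapshot('scene');j=snapshot('top')
cv2.imwrite('pics/d.png',cv2.hconcat([j[120:310,200:420],i[120:310,90:310]])[:,:,::-1])
for n,i in(('scene',i),('top',j)):
  for b in blobs(i,*BLUE,60)[0]: print(n,b[:2],*[cast(n,[b[0]],h)[0].round(4) for h in (.018,.048,.066)])
E
```

```text
time_s: 17.4
eef_pos: [0.4491, 0.0467, 0.1796]
eef_rot: [-2.417, -2.003, 0.005]
ft_force: [0.8, -0.5, 0.3]
gripper_width: 1.003
tcp [0.4491 0.0467 0.1796] xdir deg 79.3 tilt [-0.004 -0.    -1.   ]
[-1.32788874e-04  2.55700376e-03  1.57626840e-01]
scene ((np.float64(176.6), np.float64(138.8)), 64) [ 0.3446 -0.2402] [ 0.3775 -0.228 ] [ 0.3973 -0.2207]
scene ((np.float64(245.5), np.float64(142.2)), 66) [ 0.3377 -0.0622] [ 0.3709 -0.0573] [ 0.3909 -0.0543]
scene ((np.float64(230.3), np.float64(217.5)), 218) [ 0.5821 -0.0627] [ 0.6054 -0.0577] [ 0.6193 -0.0548]
scene ((np.float64(139.9), np.float64(217.8)), 90) [ 0.607  -0.2589] [ 0.6292 -0.2459] [ 0.6425 -0.2381]
scene ((np.float64(240.0), np.float64(279.3)), 173) [ 0.7307 -0.0206] [ 0.7478 -0.0174] [ 0.7581 -0.0155]
scene ((np.float64(326.5), np.float64(326.0)), 3005) [0.8098 0.1483] [0.8237 0.1446] [0.832  0.1424]
top ((np.float64(195.8), np.float64(54.5)), 1737) [0.8503 0.1491] [0.8311 0.1427] [0.8196 0.1389]
top ((np.float64(266.1), np.float64(57.2)), 136) [ 0.849  -0.0126] [ 0.8299 -0.0125] [ 0.8184 -0.0125]
top ((np.float64(285.8), np.float64(136.5)), 221) [ 0.6587 -0.0617] [ 0.6472 -0.0596] [ 0.6403 -0.0584]
top ((np.float64(378.2), np.float64(163.0)), 170) [ 0.6051 -0.2612] [ 0.5958 -0.2511] [ 0.5902 -0.245 ]
top ((np.float64(281.0), np.float64(237.1)), 423) [ 0.4387 -0.056 ] [ 0.4361 -0.0542] [ 0.4345 -0.0531]
top ((np.float64(369.6), np.float64(259.1)), 171) [ 0.4007 -0.237 ] [ 0.3997 -0.2279] [ 0.399  -0.2224]
```

View pics/d.png

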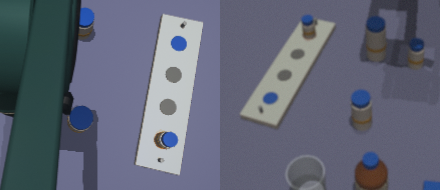

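Jar_s stands upright on the orange mark, with its cap at (169,140) in the left panel. Its measured position is within about 2 mm of the mark. Next is jar_m.

```bash
python3 -m pendant '[{"grip":1,"dx":0,"dy":0.0025,"dz":0.03,"spin":0},{"grip":1,"dx":0,"dy":0.0025,"dz":0.06,"spin":0},{"grip":1,"dx":0,"dy":0.0025,"dz":0.09,"spin":0},{"grip":1,"dx":0,"dy":0.0025,"dz":0.12,"spin":0},{"grip":1,"dx":0,"dy":0.0025,"dz":0.145,"spin":0},{"grip":1,"dx":0,"dy":0.0025,"dz":0.156,"spin":0},{"grip":1,"dx":0,"dy":0.0025,"dz":0.156,"spin":0},{"grip":1,"dx":0,"dy":0.0025,"dz":0.156,"spin":0}]'
python3 -m pendant '[{"grip":0.3,"dx":0,"dy":0,"dz":0,"spin":0},{"grip":0.2,"dx":0,"dy":0,"dz":0,"spin":0},{"grip":0,"dx":0,"dy":0,"dz":0,"spin":0},{"grip":-1,"dx":0,"dy":0,"dz":0,"spin":0},{"grip":-1,"dx":0,"dy":0,"dz":0,"spin":0},{"grip":-1,"dx":0,"dy":0,"dz":0,"spin":0},{"grip":-1,"dx":0,"dy":0,"dz":0,"spin":0},{"grip":-1,"dx":0,"dy":0,"dz":0,"spin":0}]'
python3 -c "
from h import *
print(to_tool([.4688,-.2337,.1]))"
```

```text
time_s: 18.3
eef_pos: [0.4527, 0.0454, 0.0254]
eef_rot: [-2.422, -2.001, 0.001]
ft_force: [0.7, 0.1, -0.0]
gripper_width: 0.999
time_s: 19.1
eef_pos: [0.4532, 0.0462, 0.0261]
eef_rot: [2.42, 2.002, 0.001]
ft_force: [-1.1, -1.7, 8.1]
gripper_width: 0.416
tcp [0.4532 0.0462 0.0261] xdir deg 79.2 tilt [ 0.001 -0.    -1.   ]
[-0.27201419  0.06774198 -0.07381284]
```

```bash
python3 -m pendant '[{"grip":-1,"dx":0,"dy":0,"dz":-0.01,"spin":0},{"grip":-1,"dx":0,"dy":0,"dz":-0.04,"spin":0},{"grip":-1,"dx":0,"dy":0,"dz":-0.08,"spin":0},{"grip":-1,"dx":0,"dy":0,"dz":-0.12,"spin":0},{"grip":-1,"dx":0,"dy":0,"dz":-0.14,"spin":0},{"grip":-1,"dx":0,"dy":0,"dz":-0.14,"spin":0},{"grip":-1,"dx":-0.03,"dy":0.008,"dz":-0.14,"spin":0},{"grip":-1,"dx":-0.07,"dy":0.018,"dz":-0.14,"spin":0}]'
python3 -m pendant '[{"grip":-1,"dx":-0.035,"dy":0.009,"dz":0,"spin":0},{"grip":-1,"dx":-0.07,"dy":0.018,"dz":0,"spin":0},{"grip":-1,"dx":-0.105,"dy":0.026,"dz":0,"spin":0},{"grip":-1,"dx":-0.14,"dy":0.035,"dz":0,"spin":0},{"grip":-1,"dx":-0.17,"dy":0.042,"dz":0,"spin":0},{"grip":-1,"dx":-0.192,"dy":0.048,"dz":0,"spin":0},{"grip":-1,"dx":-0.202,"dy":0.05,"dz":0,"spin":0},{"grip":-1,"dx":-0.202,"dy":0.05,"dz":0,"spin":0}]'
python3 -c "
from h import *
print(to_tool([.4688,-.2337,.046]))"
```

```text
time_s: 19.9
eef_pos: [0.4566, -0.0253, 0.1649]
eef_rot: [-2.417, -2.006, 0.0]
ft_force: [0.3, -0.7, -1.5]
gripper_width: 0.414
time_s: 20.7
eef_pos: [0.4682, -0.2343, 0.1645]
eef_rot: [-2.421, -2.0, 0.001]
ft_force: [0.8, 0.6, 0.0]
gripper_width: 0.414
tcp [ 0.4682 -0.2343  0.1645] xdir deg 79.1 tilt [-0.001  0.001 -1.   ]
[0.0006141  0.0006701  0.11851463]
```

```bash
python3 -m pendant '[{"grip":-1,"dx":0,"dy":0,"dz":0.03,"spin":0},{"grip":-1,"dx":0,"dy":0,"dz":0.065,"spin":0},{"grip":-1,"dx":0,"dy":0,"dz":0.092,"spin":0},{"grip":-1,"dx":0,"dy":0,"dz":0.108,"spin":0},{"grip":-1,"dx":0,"dy":0,"dz":0.115,"spin":0},{"grip":-1,"dx":0,"dy":0,"dz":0.118,"spin":0},{"grip":-1,"dx":0,"dy":0,"dz":0.118,"spin":0},{"grip":-1,"dx":0,"dy":0,"dz":0.118,"spin":0}]'
python3 -c "
from h import *
print(to_tool([.4688,-.2337,.0445]))"
```

```text
time_s: 21.5
eef_pos: [0.4693, -0.2338, 0.0482]
eef_rot: [2.419, 2.002, 0.001]
ft_force: [-0.9, -0.4, 0.6]
gripper_width: 0.414
tcp [ 0.4693 -0.2338  0.0482] xdir deg 79.2 tilt [ 0.001 -0.001 -1.   ]
[ 2.59750415e-05 -5.05254956e-04  3.66916543e-03]
```

```bash
python3 -m pendant '[{"grip":-1,"dx":0,"dy":0,"dz":0.001,"spin":0},{"grip":-1,"dx":0,"dy":0,"dz":0.002,"spin":0},{"grip":-1,"dx":0,"dy":0,"dz":0.003,"spin":0},{"grip":-1,"dx":0,"dy":0,"dz":0.0035,"spin":0},{"grip":-1,"dx":0,"dy":0,"dz":0.0035,"spin":0}]'
python3 -m pendant '[{"grip":-0.1,"dx":0,"dy":0,"dz":0,"spin":0},{"grip":0,"dx":0,"dy":0,"dz":0,"spin":0},{"grip":0.2,"dx":0,"dy":0,"dz":0,"spin":0},{"grip":0.4,"dx":0,"dy":0,"dz":0,"spin":0},{"grip":0.7,"dx":0,"dy":0,"dz":0,"spin":0},{"grip":0.7,"dx":0,"dy":0,"dz":0,"spin":0},{"grip":0.7,"dx":0,"dy":0,"dz":-0.01,"spin":0},{"grip":0.7,"dx":0,"dy":0,"dz":-0.03,"spin":0}]'
python3 -m pendant '[{"grip":1,"dx":0,"dy":0,"dz":-0.04,"spin":0},{"grip":1,"dx":0,"dy":0,"dz":-0.08,"spin":0},{"grip":1,"dx":0,"dy":0,"dz":-0.11,"spin":0},{"grip":1,"dx":0,"dy":0,"dz":-0.11,"spin":0}]'
python3 -c "
from h import *
print(to_tool([.633,-.053,.19]))"
```

```text
time_s: 22.0
eef_pos: [0.4687, -0.2338, 0.0441]
eef_rot: [2.421, 2.002, -0.0]
ft_force: [-0.8, 0.1, 3.7]
gripper_width: 0.415
time_s: 22.8
eef_pos: [0.4676, -0.233, 0.0734]
eef_rot: [-2.418, -2.0, 0.002]
ft_force: [-0.0, -0.3, -1.1]
gripper_width: 0.85
time_s: 23.2
eef_pos: [0.4715, -0.2355, 0.189]
eef_rot: [2.414, 1.997, 0.004]
ft_force: [0.0, -0.7, 0.4]
gripper_width: 0.998
tcp [ 0.4715 -0.2355  0.189 ] xdir deg 79.2 tilt [ 0.008 -0.005 -1.   ]
[ 0.20955551  0.12449505 -0.00068238]
```

```bash
python3 -m pendant '[{"grip":1,"dx":0.21,"dy":0.125,"dz":0,"spin":0},{"grip":1,"dx":0.21,"dy":0.125,"dz":0,"spin":0},{"grip":1,"dx":0.21,"dy":0.125,"dz":0,"spin":0},{"grip":1,"dx":0.21,"dy":0.125,"dz":0,"spin":0},{"grip":1,"dx":0.21,"dy":0.125,"dz":0,"spin":0},{"grip":1,"dx":0.21,"dy":0.125,"dz":0,"spin":0},{"grip":1,"dx":0.21,"dy":0.125,"dz":0,"spin":0},{"grip":1,"dx":0.21,"dy":0.125,"dz":0,"spin":0}]'
python3 - <<'E'
from h import *
print(to_tool([.633,-.053,.036]))
for n in('scene','top'):
  i=snapshot(n); cv2.imwrite(f'pics/e_{n}.png',i[:,:,::-1])
  for b in blobs(i,*BLUE,60)[0]: print(n,b[:2],*[cast(n,[b[0]],h)[0].round(4) for h in (.066,.083)])
E
```

```text
time_s: 24.0
eef_pos: [0.6295, -0.0515, 0.1833]
eef_rot: [-2.42, -2.001, 0.003]
ft_force: [-0.7, 0.6, 0.1]
gripper_width: 1.0
tcp [ 0.6295 -0.0515  0.1833] xdir deg 79.2 tilt [-0.002 -0.    -1.   ]
[-0.00073808  0.00398476  0.14728911]
scene ((np.float64(176.7), np.float64(139.0)), 64) [ 0.398  -0.2203] [ 0.4167 -0.2133]
scene ((np.float64(162.6), np.float64(152.8)), 104) [ 0.449  -0.2416] [ 0.4664 -0.2341]
scene ((np.float64(139.9), np.float64(217.8)), 91) [ 0.6425 -0.2381] [ 0.6551 -0.2307]
scene ((np.float64(240.1), np.float64(279.4)), 178) [ 0.7583 -0.0153] [ 0.768  -0.0135]
scene ((np.float64(326.5), np.float64(326.0)), 3014) [0.832  0.1424] [0.8399 0.1403]
top ((np.float64(378.4), np.float64(222.6)), 231) [ 0.4695 -0.2415] [ 0.4672 -0.2358]
top ((np.float64(281.0), np.float64(237.1)), 419) [ 0.4345 -0.0531] [ 0.433 -0.052]
top ((np.float64(369.7), np.float64(259.1)), 141) [ 0.399  -0.2226] [ 0.3984 -0.2174]
```

```bash
python3 -m pendant '[{"grip":1,"dx":-0.001,"dy":0.003,"dz":0.03,"spin":0},{"grip":1,"dx":-0.001,"dy":0.003,"dz":0.06,"spin":0},{"grip":1,"dx":-0.001,"dy":0.003,"dz":0.09,"spin":0},{"grip":1,"dx":-0.001,"dy":0.003,"dz":0.12,"spin":0},{"grip":1,"dx":-0.001,"dy":0.003,"dz":0.14,"spin":0},{"grip":1,"dx":-0.001,"dy":0.003,"dz":0.147,"spin":0},{"grip":1,"dx":-0.001,"dy":0.003,"dz":0.147,"spin":0},{"grip":1,"dx":-0.001,"dy":0.003,"dz":0.147,"spin":0}]'
python3 -m pendant '[{"grip":0.4,"dx":0,"dy":0,"dz":0,"spin":0},{"grip":0.3,"dx":0,"dy":0,"dz":0,"spin":0},{"grip":0.1,"dx":0,"dy":0,"dz":0,"spin":0},{"grip":-1,"dx":0,"dy":0,"dz":0,"spin":0},{"grip":-1,"dx":0,"dy":0,"dz":0,"spin":0},{"grip":-1,"dx":0,"dy":0,"dz":0,"spin":0},{"grip":-1,"dx":0,"dy":0,"dz":0,"spin":0},{"grip":-1,"dx":0,"dy":0,"dz":0,"spin":0}]'
python3 -c "
from h import *
print(to_tool([.5377,-.2468,.1]))"
```

```text
time_s: 24.9
eef_pos: [0.6342, -0.0531, 0.0379]
eef_rot: [2.421, 2.001, 0.001]
ft_force: [-0.1, 0.1, -0.2]
gripper_width: 1.004
time_s: 25.7
eef_pos: [0.6343, -0.0525, 0.0378]
eef_rot: [2.42, 2.002, 0.001]
ft_force: [-0.2, 0.3, 6.2]
gripper_width: 0.477
tcp [ 0.6343 -0.0525  0.0378] xdir deg 79.2 tilt [ 0.002 -0.    -1.   ]
[-0.20898606 -0.05840925 -0.06230012]
```

```bash
python3 -m pendant '[{"grip":-1,"dx":0,"dy":0,"dz":-0.01,"spin":0},{"grip":-1,"dx":0,"dy":0,"dz":-0.04,"spin":0},{"grip":-1,"dx":0,"dy":0,"dz":-0.08,"spin":0},{"grip":-1,"dx":0,"dy":0,"dz":-0.11,"spin":0},{"grip":-1,"dx":0,"dy":0,"dz":-0.12,"spin":0},{"grip":-1,"dx":-0.02,"dy":-0.006,"dz":-0.12,"spin":0},{"grip":-1,"dx":-0.045,"dy":-0.013,"dz":-0.12,"spin":0},{"grip":-1,"dx":-0.08,"dy":-0.022,"dz":-0.12,"spin":0}]'
python3 -m pendant '[{"grip":-1,"dx":-0.035,"dy":-0.01,"dz":0,"spin":0},{"grip":-1,"dx":-0.07,"dy":-0.02,"dz":0,"spin":0},{"grip":-1,"dx":-0.1,"dy":-0.028,"dz":0,"spin":0},{"grip":-1,"dx":-0.12,"dy":-0.034,"dz":0,"spin":0},{"grip":-1,"dx":-0.129,"dy":-0.036,"dz":0,"spin":0},{"grip":-1,"dx":-0.129,"dy":-0.036,"dz":0,"spin":0},{"grip":-1,"dx":-0.129,"dy":-0.036,"dz":0,"spin":0}]'
python3 -c "
from h import *
print(to_tool([.5377,-.2468,.058]))"
```

```text
time_s: 26.5
eef_pos: [0.5962, -0.1263, 0.156]
eef_rot: [-2.418, -2.004, 0.001]
ft_force: [-0.1, -1.1, -2.3]
gripper_width: 0.48
time_s: 27.2
eef_pos: [0.5375, -0.246, 0.1564]
eef_rot: [-2.42, -2.002, -0.0]
ft_force: [-0.4, 1.0, -1.3]
gripper_width: 0.472
tcp [ 0.5375 -0.246   0.1564] xdir deg 79.2 tilt [-0.     0.001 -1.   ]
[-0.00079471  0.00039662  0.09843008]
```

```bash
python3 -m pendant '[{"grip":-1,"dx":-0.001,"dy":0,"dz":0.03,"spin":0},{"grip":-1,"dx":-0.001,"dy":0,"dz":0.06,"spin":0},{"grip":-1,"dx":-0.001,"dy":0,"dz":0.08,"spin":0},{"grip":-1,"dx":-0.001,"dy":0,"dz":0.091,"spin":0},{"grip":-1,"dx":-0.001,"dy":0,"dz":0.096,"spin":0},{"grip":-1,"dx":-0.001,"dy":0,"dz":0.098,"spin":0},{"grip":-1,"dx":-0.001,"dy":0,"dz":0.098,"spin":0},{"grip":-1,"dx":-0.001,"dy":0,"dz":0.098,"spin":0}]'
python3 -c "
from h import *
print(to_tool([.5377,-.2468,.0563]))"
```

```text
time_s: 28.0
eef_pos: [0.538, -0.2482, 0.0598]
eef_rot: [2.419, 2.001, 0.001]
ft_force: [0.2, 0.1, 0.1]
gripper_width: 0.479
tcp [ 0.538  -0.2482  0.0598] xdir deg 79.2 tilt [ 0.002 -0.001 -1.   ]
[ 0.00128619 -0.00056244  0.00349893]
```

```bash
python3 -m pendant '[{"grip":-1,"dx":0.001,"dy":0,"dz":0.001,"spin":0},{"grip":-1,"dx":0.001,"dy":0,"dz":0.002,"spin":0},{"grip":-1,"dx":0.001,"dy":0,"dz":0.003,"spin":0},{"grip":-1,"dx":0.001,"dy":0,"dz":0.0035,"spin":0},{"grip":-1,"dx":0.001,"dy":0,"dz":0.0035,"spin":0}]'
python3 -m pendant '[{"grip":0,"dx":0,"dy":0,"dz":0,"spin":0},{"grip":0.15,"dx":0,"dy":0,"dz":0,"spin":0},{"grip":0.3,"dx":0,"dy":0,"dz":0,"spin":0},{"grip":0.5,"dx":0,"dy":0,"dz":0,"spin":0},{"grip":0.8,"dx":0,"dy":0,"dz":0,"spin":0},{"grip":0.8,"dx":0,"dy":0,"dz":0,"spin":0},{"grip":0.8,"dx":0,"dy":0,"dz":-0.01,"spin":0},{"grip":0.8,"dx":0,"dy":0,"dz":-0.03,"spin":0}]'
python3 -m pendant '[{"grip":1,"dx":0,"dy":0,"dz":-0.04,"spin":0},{"grip":1,"dx":0,"dy":0,"dz":-0.08,"spin":0},{"grip":1,"dx":0,"dy":0,"dz":-0.11,"spin":0},{"grip":1,"dx":0,"dy":0,"dz":-0.11,"spin":0},{"grip":1,"dx":0,"dy":0,"dz":-0.11,"spin":0}]'
python3 -c "
from h import *
print(to_tool([.431,-.0505,.19]))"
```

```text
time_s: 28.5
eef_pos: [0.5375, -0.2469, 0.0558]
eef_rot: [2.421, 2.002, 0.0]
ft_force: [-1.0, 1.2, 4.1]
gripper_width: 0.476
time_s: 29.3
eef_pos: [0.5363, -0.2462, 0.0848]
eef_rot: [-2.418, -2.001, 0.002]
ft_force: [0.5, -0.7, 0.1]
gripper_width: 0.899
time_s: 29.8
eef_pos: [0.5378, -0.2471, 0.1966]
eef_rot: [2.419, 2.001, 0.001]
ft_force: [-0.6, 0.3, -0.0]
gripper_width: 1.001
tcp [ 0.5378 -0.2471  0.1966] xdir deg 79.2 tilt [ 0.002 -0.001 -1.   ]
[ 0.17306335 -0.14178373  0.00617394]
```

```bash
python3 -m pendant '[{"grip":1,"dx":0.173,"dy":-0.142,"dz":0,"spin":0},{"grip":1,"dx":0.173,"dy":-0.142,"dz":0,"spin":0},{"grip":1,"dx":0.173,"dy":-0.142,"dz":0,"spin":0},{"grip":1,"dx":0.173,"dy":-0.142,"dz":0,"spin":0},{"grip":1,"dx":0.173,"dy":-0.142,"dz":0,"spin":0},{"grip":1,"dx":0.173,"dy":-0.142,"dz":0,"spin":0},{"grip":1,"dx":0.173,"dy":-0.142,"dz":0,"spin":0}]'
python3 - <<'E'
from h import *
print(to_tool([.431,-.0505,.05]))
for n in('scene','top'):
  i=snapshot(n); cv2.imwrite(f'pics/f_{n}.png',i[:,:,::-1])
  for b in blobs(i,*BLUE,60)[0]: print(n,b[:2],*[cast(n,[b[0]],h)[0].round(4) for h in (.066,.083,.1)])
E
```

```text
time_s: 30.5
eef_pos: [0.4299, -0.05, 0.1947]
eef_rot: [-2.419, -2.004, 0.002]
ft_force: [-0.3, -0.4, -0.4]
gripper_width: 1.001
tcp [ 0.4299 -0.05    0.1947] xdir deg 79.3 tilt [-0.001 -0.    -1.   ]
[-0.0002004   0.0013178   0.14465978]
scene ((np.float64(176.7), np.float64(138.9)), 64) [ 0.3977 -0.2203] [ 0.4163 -0.2134] [ 0.435  -0.2065]
scene ((np.float64(162.5), np.float64(152.6)), 99) [ 0.4484 -0.242 ] [ 0.4658 -0.2345] [ 0.4832 -0.2271]
scene ((np.float64(146.9), np.float64(168.5)), 158) [ 0.5033 -0.2638] [ 0.5194 -0.2558] [ 0.5354 -0.2478]
scene ((np.float64(139.9), np.float64(217.7)), 94) [ 0.6423 -0.2382] [ 0.6548 -0.2308] [ 0.6674 -0.2234]
scene ((np.float64(240.0), np.float64(279.3)), 169) [ 0.7581 -0.0155] [ 0.7678 -0.0137] [ 0.7775 -0.0118]
scene ((np.float64(326.5), np.float64(326.0)), 3010) [0.832  0.1424] [0.8399 0.1403] [0.8477 0.1382]
top ((np.float64(195.4), np.float64(56.3)), 1935) [0.8153 0.1395] [0.8045 0.1358] [0.7938 0.1322]
top ((np.float64(266.6), np.float64(55.9)), 96) [ 0.8215 -0.0135] [ 0.8106 -0.0134] [ 0.7997 -0.0133]
top ((np.float64(368.4), np.float64(262.8)), 73) [ 0.392  -0.2199] [ 0.3916 -0.2148] [ 0.3912 -0.2097]
```

```bash
python3 -m pendant '[{"grip":1,"dx":0,"dy":0,"dz":0.03,"spin":0},{"grip":1,"dx":0,"dy":0,"dz":0.06,"spin":0},{"grip":1,"dx":0,"dy":0,"dz":0.09,"spin":0},{"grip":1,"dx":0,"dy":0,"dz":0.12,"spin":0},{"grip":1,"dx":0,"dy":0,"dz":0.138,"spin":0},{"grip":1,"dx":0,"dy":0,"dz":0.144,"spin":0},{"grip":1,"dx":0,"dy":0,"dz":0.144,"spin":0},{"grip":1,"dx":0,"dy":0,"dz":0.144,"spin":0}]'
python3 -m pendant '[{"grip":0.5,"dx":0,"dy":0,"dz":0,"spin":0},{"grip":0.4,"dx":0,"dy":0,"dz":0,"spin":0},{"grip":0.2,"dx":0,"dy":0,"dz":0,"spin":0},{"grip":-1,"dx":0,"dy":0,"dz":0,"spin":0},{"grip":-1,"dx":0,"dy":0,"dz":0,"spin":0},{"grip":-1,"dx":0,"dy":0,"dz":0,"spin":0},{"grip":-1,"dx":0,"dy":0,"dz":0,"spin":0},{"grip":-1,"dx":0,"dy":0,"dz":0,"spin":0}]'
python3 -c "
from h import *
print(to_tool([.6065,-.26,.1]))"
```

```text
time_s: 31.4
eef_pos: [0.4312, -0.0509, 0.0518]
eef_rot: [2.421, 2.001, 0.001]
ft_force: [-0.6, 0.2, -0.4]
gripper_width: 0.995
time_s: 32.2
eef_pos: [0.4309, -0.0502, 0.0521]
eef_rot: [2.42, 2.002, 0.001]
ft_force: [-0.1, 2.1, 7.8]
gripper_width: 0.536
tcp [ 0.4309 -0.0502  0.0521] xdir deg 79.2 tilt [ 0.001 -0.    -1.   ]
[-0.17316645  0.21182833 -0.04763613]
```

```bash
python3 -m pendant '[{"grip":-1,"dx":0,"dy":0,"dz":-0.01,"spin":0},{"grip":-1,"dx":0,"dy":0,"dz":-0.04,"spin":0},{"grip":-1,"dx":0,"dy":0,"dz":-0.08,"spin":0},{"grip":-1,"dx":0,"dy":0,"dz":-0.12,"spin":0},{"grip":-1,"dx":0,"dy":0,"dz":-0.135,"spin":0},{"grip":-1,"dx":-0.01,"dy":0.012,"dz":-0.135,"spin":0},{"grip":-1,"dx":-0.03,"dy":0.036,"dz":-0.135,"spin":0},{"grip":-1,"dx":-0.055,"dy":0.066,"dz":-0.135,"spin":0}]'
python3 -m pendant '[{"grip":-1,"dx":-0.025,"dy":0.031,"dz":0,"spin":0},{"grip":-1,"dx":-0.05,"dy":0.062,"dz":0,"spin":0},{"grip":-1,"dx":-0.075,"dy":0.093,"dz":0,"spin":0},{"grip":-1,"dx":-0.1,"dy":0.124,"dz":0,"spin":0},{"grip":-1,"dx":-0.114,"dy":0.14,"dz":0,"spin":0},{"grip":-1,"dx":-0.118,"dy":0.145,"dz":0,"spin":0},{"grip":-1,"dx":-0.118,"dy":0.145,"dz":0,"spin":0},{"grip":-1,"dx":-0.118,"dy":0.145,"dz":0,"spin":0}]'
python3 -c "
from h import *
print(to_tool([.6065,-.26,.0722]))"
```

```text
time_s: 33.0
eef_pos: [0.4844, -0.1171, 0.1855]
eef_rot: [-2.418, -2.003, 0.001]
ft_force: [0.4, 0.1, -0.7]
gripper_width: 0.536
time_s: 33.8
eef_pos: [0.604, -0.259, 0.1852]
eef_rot: [-2.419, -2.001, 0.002]
ft_force: [-0.3, 0.1, -1.4]
gripper_width: 0.54
tcp [ 0.604  -0.259   0.1852] xdir deg 79.2 tilt [-0.002  0.001 -1.   ]
[-0.00066958  0.00298047  0.11294717]
```

```bash
python3 -m pendant '[{"grip":-1,"dx":0,"dy":0.002,"dz":0.03,"spin":0},{"grip":-1,"dx":0,"dy":0.002,"dz":0.06,"spin":0},{"grip":-1,"dx":0,"dy":0.002,"dz":0.088,"spin":0},{"grip":-1,"dx":0,"dy":0.002,"dz":0.104,"spin":0},{"grip":-1,"dx":0,"dy":0.002,"dz":0.11,"spin":0},{"grip":-1,"dx":0,"dy":0.002,"dz":0.112,"spin":0},{"grip":-1,"dx":0,"dy":0.002,"dz":0.112,"spin":0},{"grip":-1,"dx":0,"dy":0.002,"dz":0.112,"spin":0}]'
python3 -c "
from h import *
print(to_tool([.6065,-.26,.0705]))"
```

```text
time_s: 34.6
eef_pos: [0.6079, -0.2604, 0.0757]
eef_rot: [2.419, 2.001, 0.001]
ft_force: [0.0, 0.3, -0.8]
gripper_width: 0.536
tcp [ 0.6079 -0.2604  0.0757] xdir deg 79.2 tilt [ 0.002 -0.001 -1.   ]
[ 0.00015106 -0.00149221  0.00517107]
```

```bash
python3 -m pendant '[{"grip":-1,"dx":0,"dy":-0.001,"dz":0.0015,"spin":0},{"grip":-1,"dx":0,"dy":-0.001,"dz":0.003,"spin":0},{"grip":-1,"dx":0,"dy":-0.001,"dz":0.004,"spin":0},{"grip":-1,"dx":0,"dy":-0.001,"dz":0.005,"spin":0},{"grip":-1,"dx":0,"dy":-0.001,"dz":0.005,"spin":0}]'
python3 -m pendant '[{"grip":0.12,"dx":0,"dy":0,"dz":0,"spin":0},{"grip":0.25,"dx":0,"dy":0,"dz":0,"spin":0},{"grip":0.4,"dx":0,"dy":0,"dz":0,"spin":0},{"grip":0.6,"dx":0,"dy":0,"dz":0,"spin":0},{"grip":0.9,"dx":0,"dy":0,"dz":0,"spin":0},{"grip":0.9,"dx":0,"dy":0,"dz":0,"spin":0},{"grip":0.9,"dx":0,"dy":0,"dz":-0.01,"spin":0},{"grip":0.9,"dx":0,"dy":0,"dz":-0.03,"spin":0}]'
python3 -m pendant '[{"grip":1,"dx":0,"dy":0,"dz":-0.04,"spin":0},{"grip":1,"dx":0,"dy":0,"dz":-0.08,"spin":0},{"grip":1,"dx":0,"dy":0,"dz":-0.11,"spin":0},{"grip":1,"dx":0.05,"dy":0,"dz":-0.11,"spin":0},{"grip":1,"dx":0.1,"dy":0,"dz":-0.11,"spin":0},{"grip":1,"dx":0.15,"dy":0,"dz":-0.11,"spin":0},{"grip":1,"dx":0.2,"dy":0,"dz":-0.11,"spin":0},{"grip":1,"dx":0.2,"dy":0,"dz":-0.11,"spin":0}]'
python3 - <<'E'
from h import *
I=[]
for n in('scene','top'):
  i=snapshot(n); I.append(i)
  for b in blobs(i,*BLUE,60)[0]: print(n,b[:2],*[cast(n,[b[0]],h)[0].round(4) for h in (.066,.083,.1,.117)])
  for b in blobs(i,(50,120,40),(75,255,255),300)[0]: print(' green',b,cast(n,[b[0]],.008)[0].round(4))
cv2.imwrite('pics/g.png',cv2.hconcat([cv2.resize(I[1][:,80:430],None,fx=1.1,fy=1.1),cv2.resize(I[0][:,90:430],None,fx=1.1,fy=1.1)])[:,:,::-1])
E
```

```text
time_s: 35.1
eef_pos: [0.6064, -0.2601, 0.0702]
eef_rot: [2.42, 2.002, 0.0]
ft_force: [-2.1, 0.9, 4.7]
gripper_width: 0.541
time_s: 35.9
eef_pos: [0.605, -0.2593, 0.0985]
eef_rot: [-2.418, -2.0, 0.002]
ft_force: [-0.7, 0.1, 0.1]
gripper_width: 0.949
time_s: 36.7
eef_pos: [0.6444, -0.0571, 0.2103]
eef_rot: [-2.414, -2.008, -0.004]
ft_force: [-0.7, -0.0, 1.2]
gripper_width: 0.998
scene ((np.float64(162.5), np.float64(152.7)), 106) [ 0.4487 -0.2419] [ 0.4661 -0.2345] [ 0.4835 -0.227 ] [ 0.5009 -0.2195]
scene ((np.float64(146.8), np.float64(168.5)), 164) [ 0.5034 -0.264 ] [ 0.5194 -0.256 ] [ 0.5354 -0.248 ] [ 0.5515 -0.24  ]
scene ((np.float64(129.8), np.float64(186.9)), 249) [ 0.5624 -0.2855] [ 0.5769 -0.277 ] [ 0.5915 -0.2684] [ 0.6061 -0.2599]
scene ((np.float64(240.0), np.float64(279.4)), 176) [ 0.7583 -0.0155] [ 0.768  -0.0136] [ 0.7777 -0.0118] [ 0.7874 -0.01  ]
scene ((np.float64(326.5), np.float64(326.0)), 3013) [0.832  0.1424] [0.8399 0.1403] [0.8477 0.1382] [0.8556 0.1361]
 green ((np.float64(370.7), np.float64(214.9)), 2304, (343, 156, 58, 111)) [0.5313 0.2444]
top ((np.float64(388.4), np.float64(186.8)), 258) [ 0.5417 -0.2635] [ 0.5376 -0.2573] [ 0.5335 -0.2512] [ 0.5295 -0.245 ]
top ((np.float64(378.7), np.float64(222.6)), 239) [ 0.4696 -0.242 ] [ 0.4672 -0.2364] [ 0.4649 -0.2307] [ 0.4626 -0.2251]
top ((np.float64(369.5), np.float64(259.2)), 164) [ 0.3988 -0.2222] [ 0.3982 -0.217 ] [ 0.3976 -0.2118] [ 0.397  -0.2067]
 green ((np.float64(142.7), np.float64(209.3)), 4018, (122, 131, 43, 155)) [0.4881 0.2389]
```

View pics/g.png

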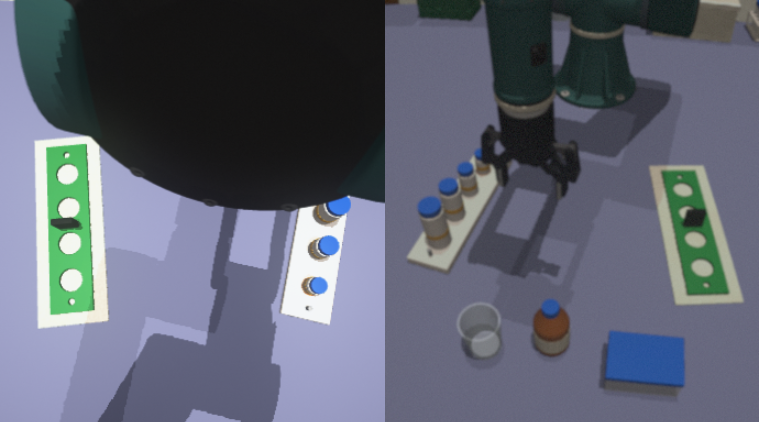

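All four jars stand upright in ascending order on the carrier, at (482,160) up to (432,222) in the right panel. The plate lies inside the sheet at (695,235). I'll check the plate's two pin holes against the sheet, then hand in.

```bash
python3 - <<'E'
from h import *
q=cast('top',[(140.9,140.9),(145.5,273.6)],.008); print(q,q.mean(0),np.linalg.norm(q[0]-q[1]))
d=q[0]-q[1];print(np.degrees(np.arctan2(d[1],d[0])))
c=q.mean(0)-[.499,.241]
if abs(c).max()<.015: hand_in(); print('handed in')
E
```

```text
[[0.64086488 0.2581732 ]
 [0.35524441 0.21953013]] [0.49805465 0.23885167] 0.28822271987861714
7.705056626798377
the job is handed in; nothing more can be done
handed in
```

I lifted the green plate straight up off the pins and laid it flat on the sheet. I then stood the four jars on the carrier, shortest on orange to tallest on blue, and handed the job in at about 37 s of the 139 s allowed.

**Plate:** its two pin holes put its centre within about 2–3 mm of the sheet's centre and its length within about 0.1° of the sheet's. The measured hole spacing was 288 mm against the true 290 mm.

**Jars:** all four were upright and within about 4 mm of their marks in the last pictures, against the 12 mm allowed.
- jar_s and jar_xl had only one usable view in the final pictures, because the arm hid them in the other.
- jar_s had been seen in both views just after it was placed, about 2 mm from its mark.
- jar_l's two views differed by 4 mm, and the others by about 2 mm, in line with the camera calibration.

**Other checks:** none failed. The first move command was refused for missing keys, and nothing moved. Wrist force readings stayed below about 9 N, and the open gripper was clear of everything at the end.

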